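# Park the wagon on the free siding

## Robot

A 7-joint arm with a two-finger parallel gripper is mounted at the origin on a cart in front of the work surface, level with it; the furniture and walls round the work are solid. World frame = base frame: x ahead of the robot, y to its left, z up, the work surface at z = 0. Lengths are in m, angles in rad, forces in N, time in s.
With the tool pointing down it reaches from about 0.425 to 0.875 m from the base axis. Payload 4.7 kg.
Tool frame: the origin (TCP) lies on the centre line of the jaws, within the pads' length; the fingertips stand 22 mm ahead of it and the grasp point (between the pads) lies 3 mm ahead of it; z points along the fingers, y is the line along which they close (so a half turn about z gives the same grasp; the last joint's range is limited). The gripper opens to 87 mm and grips with 3 to 60 N. Pads are 19 mm wide; open, the fingers measure 117 mm over their backs; the gripper's body (75 mm by 190 mm) begins 51 mm behind the grasp point.
Start: joints at [1.331, 0.321, -0.07, 1.45, 0.023, 1.371, -0.057], TCP at [0.163, -0.629, 0.245] pointing down, gripper open.
Joint ranges: [-2.86, 2.86], [-0.3, 2.09], [-1.38, 1.24], [0.06, 2.45], [-1.56, 4.7], [0.09, 2.05], [-2.69, 2.69]. Speed limits (rad/s): [2.57, 2.57, 3.14, 3.14, 3.14, 3.14, 3.14].

## Interface

Orientations are given as a rotation vector (axis times angle).
In Python, from plant import manip gives the robot as it stands.
- The arm moves only by the tool move_arm, never from a script. Its argument "series" is a list of rows, each a list of 7 numbers: the turn, a rotation vector about the tool's x, y, z in units of 5 degrees (1.0 is 5 degrees), then the shift along the tool's x, y, z in units of 40 mm (1.0 is 40 mm), then the closure, from -1 (fully open) to 1 (shut). A call has 1 to 12 rows; each row shifts and turns the commanded pose from where the row before left it, along the tool's axes as they then stand; what a row does not reach is not made up. A row lasts 1/12 s, in which the tool goes at most 41.7 mm and 7.16 degrees, less where a joint would pass 70% of its speed; a pose out of reach is approached as far as the arm can. A call is refused whole if a number of a shift passes 1 or a number of a turn 1, either way. A call with a gripper value outside its range is refused whole. The fingers move at their own pace and stop on an object; the grip force is fixed at half the most. Time passes only in rows, so rows that do not move let the fingers close. It gives the time, the measured TCP pose, the force, the opening and the grip force at its end, in the units of the state.
- manip.sense(): the state, without advancing time (a new reading comes with each control period).
- manip.snapshot(name): name is "side" or "top" or "wrist"; returns the picture (400x640x3 uint8, red, green, blue); there is no depth.
- manip.calibration(name): a dict with "vertical_fov" (degrees; the focal length in pixels is half the picture's height over the tangent of half this angle, whatever the lens; pixels are square), "cx", "cy" (the principal point, pixels), "extrinsics" (4x4, takes a point from camera to world coordinates). Camera axes: x right, y up, looking along -z (the intrinsics and any distortion apply to the point x, -y, -z); pixel columns grow to the right and rows downward; lengths in m; the calibration is good to about 2 mm. A picture is of the moment at which its call begins: read the wrist's pose just before it. calibration takes no time and is no camera call; for the wrist camera it gives the pose at the moment of the call.
- manip.job_done(): hands the job in; it is judged then, once.
Trained networks look in the newest picture that a camera, given by its name, has taken for a name from the list of things; names that differ only in an ending like _2 or _b are one class to them, and where a whole thing is asked for, a point or a joint stands for the part that bears it (a point fixed in the world has none). Each returns a list of dicts, best first, with "conf" (0 to 1); they miss things now and then, are a little off and sometimes report something else, mostly with a low value. They report only what shows in the picture. A call takes as long as a camera call. They do not tell look-alikes from the thing itself.
- manip.outline_of(name, camera): "mask" (400x640 bool, what is visible of it) and "extent" ([left, top, right, bottom] in pixels, round what is visible of it).
The state is a dict: "t": time; "joint_positions": joint angles; "joint_velocities": joint speeds; "joint_efforts": joint torques, N m; "tcp_pos": TCP position; "eef_rot": TCP orientation; "force": force on the tool from outside, world axes, zero at the start; "torque": the same for the moment, N m; "gripper_width": finger opening in m; "gripper_force": force on a finger pad.
Only numpy, scipy, OpenCV 4.12 (cv2) and the standard library are available. Lean on these libraries where they do the work, as an engineer would, in place of code of your own. Each camera call takes 0.05 s, during which the arm holds its last target. There are 200 camera calls.

## Task

Park the red model wagon, which stands on the bare bench, on the one free siding of the small three-track yard board: upright on the rails, in line with the track and centred along it. Leave the two grey wagons standing where they are.

Things in the scene. Friction and masses are not known exactly. Their poses are not given: they have to be found in the camera images.
- red_wagon_centre (a point): dark red open goods wagon model, 28 wide, 126 long over the couplings, 34 mm high, 80 g, standing on its wheels on the bench beside the board. The point is its centre, 17 mm above the foot of the wheels; its y axis runs along its length, z up. Its straight side walls reach from 12 to 34 mm above the wheel foot and are 106 mm long; grip it across its 28 mm width at mid length. Either end may lead.
- grey_a_centre (a point): one of the two grey model wagons on the sidings (28 wide, 111 long, 26 mm high); the point is its centre, 13 mm above the foot of its wheels; its y axis runs along its length. It stands on one of the three sidings, which one varies; it is not to be moved.
- grey_b_centre (a point): one of the two grey model wagons on the sidings (28 wide, 111 long, 26 mm high); the point is its centre, 13 mm above the foot of its wheels; its y axis runs along its length. It stands on one of the three sidings, which one varies; it is not to be moved.
- yard: plywood board (150 x 250 x 12 mm), fixed to the bench, with three parallel straight sidings of model track. Origin: middle of its underside, on the bench top. Its x axis runs along the tracks, y across them, z up. The three sidings have their centre lines at y = +85, 0 and -85 mm, each track 112 mm long, centred at x = 0. Wagon wheels stand 17 mm above the origin when on the rails. Two sidings are occupied by the grey wagons, one is free, and which one varies.
There are look-alikes about, which are no part of the job. Of the things that look like the part that bears red_wagon_centre, take the one that is farthest to the robot's left at the start.

How it is judged:
By the outcome, as a careful person would: the job done as asked, in the order asked, and still so for the second after the job is handed in, with the robot touching nothing.
It also fails if it takes over 37 s, if anything falls off the work surface, if the arm or the gripper's body presses on something with over 40 N, if the wrist force passes 120 N, or if a joint passes its speed limit or range.

## Working session

There is one attempt and no reset: what is moved stays moved. The work goes in short steps, Python scripts to look and compute and a tool call to move; the robot and the scene stay as the last step left them, time stands still between calls to the robot, and variables do not carry over. Pictures are saved under pics/ and viewed, at most 10 in all, crops included, and the job is handed in when it is done.

Besides the shell and the picture viewer there is one more tool, called after "Request:" as name(argument=value, ...) on one line, values as JSON. move_arm: Moves the arm, as the interface text tells. Its arguments: {"type":"object","properties":{"series":{"type":"array","items":{"type":"array","items":{"type":"number"}}}},"required":["series"]}

```bash
mkdir -p pics
cat > h.py <<'E'
import numpy as np, cv2
from plant import manip
from scipy.spatial.transform import Rotation as R
def snap(n,f=None):
    im=manip.snapshot(n)
    if f: cv2.imwrite('pics/'+f,im[:,:,::-1])
    return im
def K(c):
    f=200/np.tan(np.radians(c['vertical_fov'])/2); return f
def ray(c,u,v):
    f=K(c);T=np.array(c['extrinsics']);d=np.array([(u-c['cx'])/f,-(v-c['cy'])/f,-1.])
    return T[:3,3],T[:3,:3]@d
def onz(c,u,v,z):
    o,d=ray(c,u,v);return o+d*(z-o[2])/d[2]
def proj(c,p):
    T=np.array(c['extrinsics']);q=T[:3,:3].T@(np.array(p)-T[:3,3]);f=K(c)
    return c['cx']-f*q[0]/q[2], c['cy']+f*q[1]/q[2]
def maskinfo(m):
    r=cv2.minAreaRect(np.argwhere(m)[:,::-1].astype(np.float32)); return r
E
python3 - <<'E'
from h import *
s=manip.sense();print(s['t'],s['tcp_pos'],s['eef_rot'],s['gripper_width'])
ims=[]
for n in('side','top','wrist'):
    im=snap(n,n+'0.png');c=manip.calibration(n);print(n,{k:(np.round(v,3).tolist()) for k,v in c.items() if k!='name' and not isinstance(v,str)})
    for t in('red_wagon_centre','grey_a_centre','yard'):
        for o in manip.outline_of(t,n): print(n,t,round(o['conf'],2),o['extent'],np.round(np.array(maskinfo(o['mask'])[0]),1),maskinfo(o['mask'])[1:])
E
```

```text
0.0 [ 0.16303137 -0.6286926   0.243436  ] [-3.11441477e+00 -3.97389712e-01  5.09248132e-04] 0.08713792270318071
side {'vertical_fov': 43.265, 'cx': 318.788, 'cy': 197.148, 'extrinsics': [[0.998, 0.025, -0.052, 0.428], [-0.056, 0.602, -0.797, -1.079], [0.011, 0.798, 0.602, 0.766], [0.0, 0.0, 0.0, 1.0]]}
side red_wagon_centre 0.66 [317.4, 148.1, 356.4, 166.5] [337. 157.] ((41.734867095947266, 14.352437973022461), 13.495734214782715)
side red_wagon_centre 0.62 [308.1, 171.3, 352.4, 197.5] [328.9 187.3] ((15.730646133422852, 42.5411376953125), 65.77225494384766)
side grey_a_centre 0.59 [283.4, 242.7, 333.7, 264.8] [310.8 254.7] ((49.665992736816406, 18.041650772094727), 5.906141757965088)
side yard 0.6 [264.8, 225.3, 357.6, 319.2] [310.8 268.2] ((75.57789611816406, 92.03543090820312), 12.200469017028809)
side yard 0.36 [283.6, 273.7, 335.2, 295.3] [306.8 285.6] ((51.785682678222656, 18.083887100219727), 9.462322235107422)
top {'vertical_fov': 44.789, 'cx': 317.081, 'cy': 197.184, 'extrinsics': [[-0.001, 0.991, -0.133, 0.384], [-0.999, -0.006, -0.036, -0.145], [-0.037, 0.133, 0.99, 1.038], [0.0, 0.0, 0.0, 1.0]]}
top red_wagon_centre 0.66 [270.6, 170.4, 308.5, 220.8] [290.2 196.9] ((56.03567886352539, 14.095932006835938), 55.124671936035156)
top red_wagon_centre 0.64 [206.5, 160.8, 237.2, 207.8] [223.1 183.3] ((14.758047103881836, 54.11284255981445), 26.56505012512207)
top grey_a_centre 0.85 [401.6, 197.1, 424.7, 248.7] [414.5 223.6] ((14.9682035446167, 52.38870620727539), 12.528807640075684)
top yard 0.95 [346.7, 174.6, 479.0, 270.9] [413.5 221.3] ((121.441162109375, 72.25642395019531), 13.045637130737305)
wrist {'vertical_fov': 61.44, 'cx': 325.359, 'cy': 201.952, 'extrinsics': [[0.25, 0.926, 0.283, 0.241], [-0.968, 0.239, 0.074, -0.61], [0.001, -0.293, 0.956, 0.385], [0.0, 0.0, 0.0, 1.0]]}
```

View pics/top0.png

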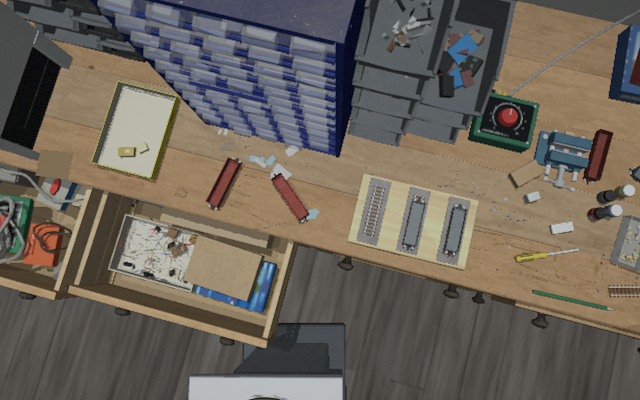

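View pics/side0.png

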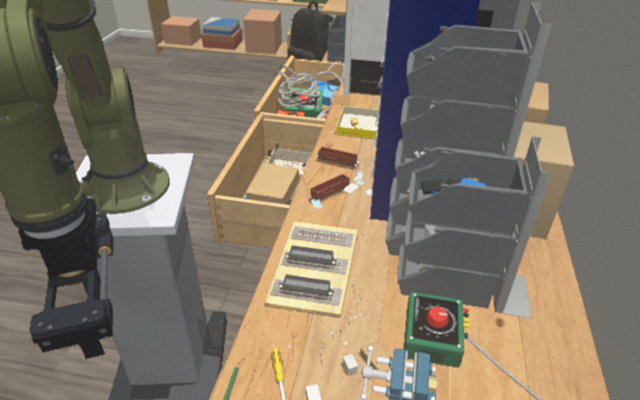

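Candidates: red wagon at top (223,183), another at (290,197), and a dark red block by the vice at (600,155). The one farthest to the robot's left (+y is image left) is (223,183). The free siding is the leftmost track, around (375,208). Next I check the choice in a crop and triangulate.

```bash
cat >> h.py <<'E'
def tri(obs):
    A=np.zeros((3,3));b=np.zeros(3)
    for c,u,v in obs:
        o,d=ray(c,u,v);d=d/np.linalg.norm(d);P=np.eye(3)-np.outer(d,d);A+=P;b+=P@o
    x=np.linalg.solve(A,b);return x,[np.round(np.array(proj(c,x))-(u,v),1) for c,u,v in obs]
def axis(c,m,z):
    p=np.argwhere(m)[:,::-1]; q=np.array([onz(c,u,v,z)[:2] for u,v in p]).astype(np.float32)
    r=cv2.minAreaRect(q*1000);b=cv2.boxPoints(r);e=[b[1]-b[0],b[2]-b[1]];l=max(e,key=np.linalg.norm)
    return np.round(r[0],1),np.round(r[1],1),round(np.degrees(np.arctan2(l[1],l[0]))%180,1)
E
python3 - <<'E'
from h import *
a=cv2.imread('pics/top0.png')[140:240,180:320];b=cv2.imread('pics/side0.png')[130:230,270:410]
cv2.imwrite('pics/c1.png',np.hstack([cv2.resize(x,None,fx=2.8,fy=2.8,interpolation=cv2.INTER_CUBIC) for x in(a,b)]))
cs=manip.calibration('side');ct=manip.calibration('top')
print('red L',tri([(ct,223.1,183.3),(cs,337,157)]));print('red R',tri([(ct,290.2,196.9),(cs,329,187)]))
print('grey',tri([(ct,414.5,223.6),(cs,310.8,254.7)]));print('yard',tri([(ct,413.5,221.3),(cs,310.8,268.2)]))
for o in manip.outline_of('red_wagon_centre','top'): print('red',o['conf'],axis(ct,o['mask'],.02))
for o in manip.outline_of('grey_a_centre','top'): print('grey',o['conf'],axis(ct,o['mask'],.032))
for o in manip.outline_of('yard','top'): print('yard',o['conf'],axis(ct,o['mask'],.012))
print('free',onz(ct,375,208,.017))
E
```

```text
red L (array([0.55256139, 0.09424265, 0.01603309]), [array([-0. , -0.2]), array([-0.2,  0. ])])
red R (array([ 0.52072628, -0.05097742,  0.0198983 ]), [array([0. , 0.3]), array([ 0.2, -0. ])])
grey (array([ 0.46268826, -0.30930827,  0.03329902]), [array([-0. , -0.1]), array([-0.1,  0. ])])
yard (array([ 0.4664584 , -0.31316315, -0.00203221]), [array([0.1, 1.8]), array([ 1.8, -0.2])])
red 0.66 (array([521.7, -50.7]), array([120.5,  30. ]), np.float32(35.0))
red 0.64 (array([551.7,  93.2]), array([ 32.2, 115.8]), np.float32(154.5))
grey 0.85 (array([ 463. , -309.6]), array([ 30.4, 108.8]), np.float32(166.2))
yard 0.95 (array([ 470.6, -310.4]), array([253.1, 152.2]), np.float32(76.2))
free [ 0.49705824 -0.23013611  0.017     ]
```

View pics/c1.png

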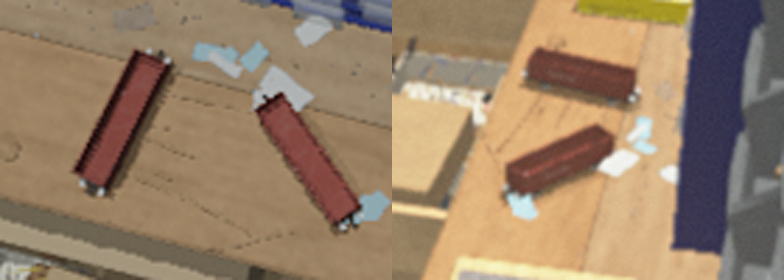

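The crop shows both open red wagons. The target is the left one, at (0.552, 0.094) with its axis at 154.5°. First move: over the yard, for a close view.

Request:
move_arm(series=[[0, 0, 0, 0.8, -0.56, 0, -1], [0, 0, 0, 0.8, -0.56, 0, -1], [0, 0, 0, 0.8, -0.56, 0, -1], [0, 0, 0, 0.8, -0.56, 0, -1], [0, 0, 0, 0.8, -0.56, 0, -1], [0, 0, 0, 0.8, -0.56, 0, -1], [0, 0, 0, 0.8, -0.56, 0, -1], [0, 0, 0, 0.8, -0.56, 0, -1], [0, 0, 0, 0.8, -0.56, 0, -1], [0, 0, 0, 0.8, -0.56, 0, -1], [0, 0, 0, 0.8, -0.56, 0, -1], [0, 0, 0, 0.8, -0.56, 0, -1]])

```text
t: 1.75
tcp_pos: [0.4683, -0.271, 0.245]
eef_rot: [3.115, 0.397, 0.001]
force: [0.0, -0.5, -0.1]
gripper_width: 0.0864
gripper_force: 0.0
```

Run:
```python
from h import *
s=manip.sense();print(s['t'],s['tcp_pos'],s['eef_rot'],np.round(s['joint_positions'],2))
c=manip.calibration('wrist');im=snap('wrist','w1.png')
print({k:np.round(v,3).tolist() for k,v in c.items() if not isinstance(v,str)})
for t,z in(('red_wagon_centre',.02),('grey_a_centre',.032),('yard',.012)):
    for o in manip.outline_of(t,'wrist'): print(t,round(o['conf'],2),o['extent'],axis(c,o['mask'],z))
```

```text
1.75 [ 0.46833917 -0.2710141   0.24495957] [3.11544179e+00 3.97236800e-01 7.28210024e-04] [ 0.86  0.11 -0.41  1.71  0.05  1.33 -0.88]
{'vertical_fov': 61.44, 'cx': 325.359, 'cy': 201.952, 'extrinsics': [[0.249, 0.926, 0.283, 0.546], [-0.968, 0.238, 0.075, -0.251], [0.002, -0.292, 0.956, 0.386], [0.0, 0.0, 0.0, 1.0]]}
red_wagon_centre 0.59 [79.1, 9.6, 170.0, 129.7] (array([520.7, -51.4]), array([119.9,  38.9]), np.float32(34.4))
grey_a_centre 0.55 [329.5, 145.6, 394.0, 233.7] (array([ 463.8, -310.4]), array([ 30.9, 105.8]), np.float32(165.5))
yard 0.78 [233.2, 60.4, 487.1, 272.5] (array([ 471.5, -311.1]), array([250.4, 150.2]), np.float32(76.0))
yard 0.17 [328.6, 146.8, 389.3, 232.6] (array([ 460. , -314.3]), array([ 31.7, 113.7]), np.float32(166.4))
```

View pics/w1.png

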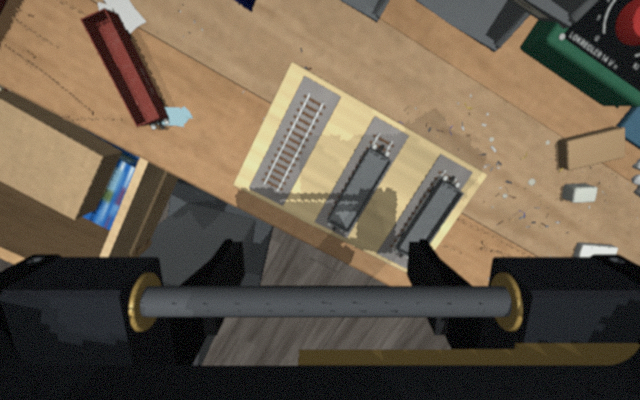

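The wrist view shows the board with corners at (293,63), (487,175), (405,270) and (233,185), and the free track from (313,95) to (277,190). The second red wagon is at (125,68). I now go to the target wagon, turning so the camera side faces the robot.

Request:
move_arm(series=[[0, 0, -1, 0.32, -0.69, 0, -1], [0, 0, -1, 0.38, -0.66, 0, -1], [0, 0, -1, 0.44, -0.62, 0, -1], [0, 0, -1, 0.49, -0.58, 0, -1], [0, 0, -1, 0.54, -0.54, 0, -1], [0, 0, -1, 0.58, -0.49, 0, -1], [0, 0, -1, 0.62, -0.44, 0, -1], [0, 0, -1, 0.66, -0.38, 0, -1], [0, 0, -1, 0.69, -0.32, 0, -1], [0, 0, -1, 0.72, -0.26, 0, -1], [0, 0, -1, 0.74, -0.2, 0, -1], [0, 0, -1, 0.75, -0.13, 0, -1]])

```text
t: 2.95
tcp_pos: [0.5342, 0.0858, 0.2446]
eef_rot: [2.499, 1.902, -0.001]
force: [0.2, -0.5, 0.7]
gripper_width: 0.0868
gripper_force: 0.0
```

Request:
move_arm(series=[[0, 0, -1, 0, 0, 0, -1], [0, 0, -1, 0, 0, 0.1, -1], [0, 0, -1, 0, 0, 0.1, -1], [0, 0, -1, 0, 0, 0.1, -1], [0, 0, -1, 0, 0, 0.1, -1], [0, 0, -1, 0, 0, 0.1, -1], [0, 0, -1, 0, 0, 0.1, -1], [0, 0, -1, 0, 0, 0.1, -1], [0, 0, -1, 0, 0, 0.1, -1], [0, 0, -1, 0, 0, 0.1, -1], [0, 0, -1, 0, 0, 0.1, -1], [0, 0, -1, 0, 0, 0.1, -1]])

```text
t: 3.95
tcp_pos: [0.5342, 0.0843, 0.2002]
eef_rot: [1.213, 2.898, -0.002]
force: [-0.4, 0.0, -0.4]
gripper_width: 0.0868
gripper_force: 0.0
```

Request:
move_arm(series=[[0, 0, -1, 0, 0, 0, -1], [0, 0, -1, 0, 0, 0, -1], [0, 0, -1, 0, 0, 0, -1], [0, 0, -1, 0, 0, 0, -1], [0, 0, 0, 0, 0, 0, -1]])

```text
t: 4.37
tcp_pos: [0.5341, 0.0844, 0.2003]
eef_rot: [-0.694, -3.064, 0.002]
force: [-0.5, 0.1, 0.6]
gripper_width: 0.0873
gripper_force: 0.0
```

```bash
cat >> h.py <<'E'
def tool(s): 
    M=R.from_rotvec(s['eef_rot']).as_matrix(); return M,np.degrees(np.arctan2(M[1,0],M[0,0]))
E
python3 - <<'E'
from h import *
s=manip.sense();M,y=tool(s);print(s['t'],s['tcp_pos'],y,M[:,2],np.round(s['joint_positions'],2))
c=manip.calibration('wrist');im=snap('wrist','w2.png')
for z in(.017,.034):
  for o in manip.outline_of('red_wagon_centre','wrist'): print(z,round(o['conf'],2),o['extent'],axis(c,o['mask'],z))
E
```

```text
4.3667 [0.53413097 0.08440942 0.20028331] 154.46315617974776 [-3.08076783e-04 -1.15049884e-03 -9.99999291e-01] [ 0.61  0.21 -0.91  1.76  0.18  1.26  0.78]
0.017 0.97 [325.7, 134.2, 359.5, 253.0] (array([552.3,  92.3]), array([ 29.2, 123.8]), np.float32(154.5))
0.017 0.57 [141.3, 192.7, 261.2, 257.4] (array([524.7, -53.9]), array([123.2,  41.6]), np.float32(35.2))
0.034 0.97 [325.7, 134.2, 359.5, 253.0] (array([547.5,  93.6]), array([ 27.7, 117.3]), np.float32(154.5))
0.034 0.57 [141.3, 192.7, 261.2, 257.4] (array([521.3, -44.9]), array([116.8,  39.4]), np.float32(35.2))
```

View pics/w2.png

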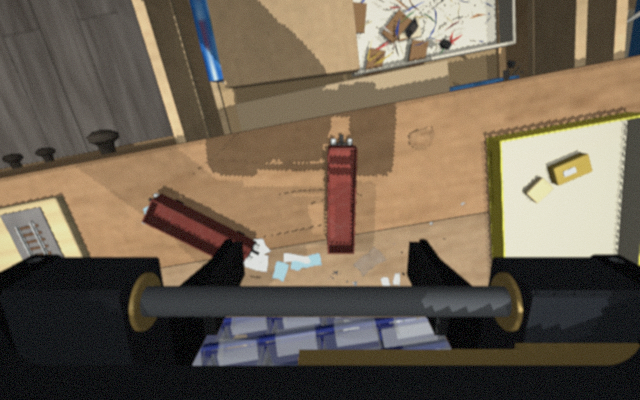

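The wrist view shows the chosen wagon at (341,195), aligned with the tool, and the look-alike at (200,225). Now I correct by tool x −12 mm and y +14 mm, descend and grip.

Request:
move_arm(series=[[0, 0, 0, -0.15, 0.18, 0.3, -1], [0, 0, 0, -0.15, 0.18, 0.5, -1], [0, 0, 0, 0, 0, 0.7, -1], [0, 0, 0, 0, 0, 0.8, -1], [0, 0, 0, 0, 0, 0.8, -1], [0, 0, 0, 0, 0, 0.6, -1], [0, 0, 0, 0, 0, 0.35, -1], [0, 0, 0, 0, 0, 0.2, -1], [0, 0, 0, 0, 0, 0, -1]])

```text
t: 5.27
tcp_pos: [0.5502, 0.0944, 0.0293]
eef_rot: [-0.693, -3.062, 0.001]
force: [-0.2, -0.5, -0.3]
gripper_width: 0.0872
gripper_force: 0.0
```

Run:
```python
from h import *
s=manip.sense();M,y=tool(s);print(s['t'],s['tcp_pos'],y)
c=manip.calibration('wrist');im=snap('wrist','w3.png')
for o in manip.outline_of('red_wagon_centre','wrist'): print(round(o['conf'],2),o['extent'],axis(c,o['mask'],.034))
```

```text
5.2667 [0.55017441 0.09435816 0.02932778] 154.48318715619945
0.73 [290.8, 149.1, 355.5, 348.0] (array([537.8,  98.2]), array([27.4, 97. ]), np.float32(154.3))
```

View pics/w3.png

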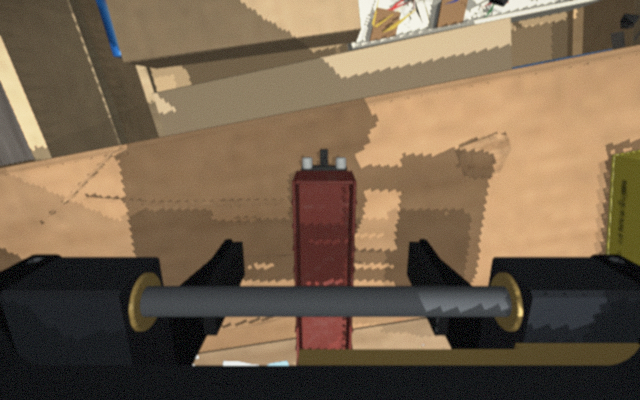

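The wagon lies between the fingers at (325,260), centred. Close and lift.

Request:
move_arm(series=[[0, 0, 0, 0, 0, 0, 1], [0, 0, 0, 0, 0, 0, 1], [0, 0, 0, 0, 0, 0, 1], [0, 0, 0, 0, 0, 0, 1], [0, 0, 0, 0, 0, 0, 1], [0, 0, 0, 0, 0, 0, 1], [0, 0, 0, 0, 0, 0, 1], [0, 0, 0, 0, 0, 0, 1]])

```text
t: 6.03
tcp_pos: [0.5508, 0.0947, 0.0305]
eef_rot: [-0.692, -3.064, 0.0]
force: [0.2, -0.9, 0.4]
gripper_width: 0.0419
gripper_force: 0.0
```

Run:
```python
from h import *
s=manip.sense();M,y=tool(s);print(s['t'],s['tcp_pos'],y,s['gripper_width'],s['gripper_force'])
c=manip.calibration('wrist');im=snap('wrist')
m=max(manip.outline_of('red_wagon_centre','wrist'),key=lambda o:o['conf'])
print(m['conf'],m['extent'],axis(c,m['mask'],.034))
# body end edge: look along column range
for u in (312,325,340):
    print(u,[int(im[v,u].astype(int)[0]-im[v,u].astype(int)[1]) for v in range(155,190,2)])
for v in(169,171,173):
    p=onz(c,325,v,.034); print(v,M.T@(p-s['tcp_pos'])*1000)
```

```text
6.0333 [0.55084484 0.0947197  0.03050998] 154.5375172513068 0.041919298877392375 0.0
0.82 [77.6, 317.3, 113.9, 366.4] (array([530.8, -21.6]), array([11. , 27.6]), np.float32(153.6))
312 [30, 27, 28, 27, 23, 3, 0, 23, 34, 33, 37, 32, 45, 51, 51, 51, 54, 54]
325 [3, -1, 1, -1, 3, 1, 2, 21, 34, 32, 27, 36, 44, 49, 53, 52, 53, 54]
340 [16, -4, -5, -7, -2, -4, -4, 19, 30, 32, 36, 33, 50, 53, 50, 51, 44, 53]
169 [53.27965026 -1.11757488 -3.48892759]
171 [52.43792861 -1.11905455 -3.48894267]
173 [51.59320942 -1.12053949 -3.4889578 ]
```

Not fully closed yet; continue, then lift.

Request:
move_arm(series=[[0, 0, 0, 0, 0, 0, 1], [0, 0, 0, 0, 0, 0, 1], [0, 0, 0, 0, 0, 0, 1], [0, 0, 0, 0, 0, 0, 1], [0, 0, 0, 0, 0, 0, 1], [0, 0, 0, 0, 0, 0, 1]])

```text
t: 6.63
tcp_pos: [0.5508, 0.0947, 0.0305]
eef_rot: [-0.692, -3.064, 0.0]
force: [0.8, -0.5, 0.3]
gripper_width: 0.0276
gripper_force: 29.9
```

Request:
move_arm(series=[[0, 0, 0, 0, 0, -0.2, 1], [0, 0, 0, 0, 0, -0.5, 1], [0, 0, 0, 0, 0, -0.7, 1], [0, 0, 0, 0, 0, -0.7, 1], [0, 0, 0, 0, 0, -0.7, 1], [0, 0, 0, 0, 0, -0.4, 1], [0, 0, 0, 0, 0, 0, 1]])

```text
t: 7.22
tcp_pos: [0.5533, 0.0958, 0.163]
eef_rot: [0.69, 3.058, 0.003]
force: [0.6, -0.2, -0.8]
gripper_width: 0.0273
gripper_force: 29.9
```

Run:
```python
from h import *
s=manip.sense();M,y=tool(s);print(s['t'],s['tcp_pos'],y,s['gripper_width'],s['gripper_force'])
c=manip.calibration('wrist');im=snap('wrist','w4.png')
zt=s['tcp_pos'][2]+.0035
for u in (312,325,340):
    print(u,[int(im[v,u].astype(int)[0]-im[v,u].astype(int)[1]) for v in range(155,190,2)])
for v in(169,171,173):
    p=onz(c,325,v,zt); print(v,M.T@(p-s['tcp_pos'])*1000)
T=np.array([.492,-.2285,0]);d=T-s['tcp_pos'];print('delta tool mm',M.T@d*1000)
```

```text
7.2167 [0.55327794 0.09576175 0.16302673] 154.55719196433736 0.02731140057490286 29.935273812589003
312 [15, -3, -3, 0, -3, 0, 0, 19, 32, 31, 37, 26, 37, 42, 51, 48, 47, 46]
325 [-2, 3, 0, 2, -3, -4, 4, 16, 35, 32, 30, 29, 36, 41, 49, 42, 47, 46]
340 [16, -1, -3, -1, -3, -1, -2, 18, 33, 36, 35, 29, 42, 42, 50, 46, 52, 49]
169 [53.3269475  -1.13229949 -3.85351956]
171 [52.48624327 -1.13384877 -3.84801211]
173 [51.64247638 -1.13540368 -3.8424846 ]
delta tool mm [ -82.90043826 -319.67934561  162.51465782]
```

Held (27.3 mm, 30 N). Carry over to the free siding.

Request:
move_arm(series=[[0, 0, 0, -0.17, -0.66, 0, 1], [0, 0, 0, -0.17, -0.66, 0, 1], [0, 0, 0, -0.17, -0.66, 0, 1], [0, 0, 0, -0.17, -0.66, 0, 1], [0, 0, 0, -0.17, -0.66, 0, 1], [0, 0, 0, -0.17, -0.66, 0, 1], [0, 0, 0, -0.17, -0.66, 0, 1], [0, 0, 0, -0.17, -0.66, 0, 1], [0, 0, 0, -0.17, -0.66, 0, 1], [0, 0, 0, -0.17, -0.66, 0, 1], [0, 0, 0, -0.17, -0.66, 0, 1], [0, 0, 0, -0.17, -0.66, 0, 1]])

```text
t: 8.27
tcp_pos: [0.4869, -0.2272, 0.157]
eef_rot: [-0.692, -3.062, -0.001]
force: [-0.2, -1.3, 0.1]
gripper_width: 0.0274
gripper_force: 29.9
```

Request:
move_arm(series=[[0, 0, -1, 0, 0, 0, 1], [0, 0, -1, 0, 0, 0, 1], [0, 0, -0.3, 0, 0, 0, 1], [0, 0, 0, 0, 0, 0, 1], [0, 0, 0, 0, 0, 0, 1]])

```text
t: 8.68
tcp_pos: [0.4876, -0.226, 0.1573]
eef_rot: [-0.383, -3.116, -0.001]
force: [-0.7, 1.1, -1.5]
gripper_width: 0.0276
gripper_force: 29.9
```

Run:
```python
from h import *
s=manip.sense();M,y=tool(s);print(s['t'],s['tcp_pos'],y,s['gripper_width'],s['gripper_force'],M[:,2],np.round(s['joint_positions'],2))
c=manip.calibration('wrist');im=snap('wrist','w5.png')
for t,z in(('grey_a_centre',.043),('yard',.012)):
    for o in manip.outline_of(t,'wrist'): print(t,round(o['conf'],2),o['extent'],axis(c,o['mask'],z))
```

```text
8.6833 [ 0.48761135 -0.22599545  0.15733059] 165.99250257883807 0.027590909519686083 29.935238709658734 [-0.00178279  0.00117638 -0.99999772] [ 1.06  0.22 -0.75  1.82  0.16  1.17  1.59]
grey_a_centre 0.71 [197.4, 129.3, 240.0, 255.8] (array([ 458.4, -306.1]), array([ 31.6, 103.6]), np.float32(165.5))
yard 0.79 [69.5, 108.4, 373.8, 277.1] (array([ 469.3, -310.7]), array([250.1, 150. ]), np.float32(76.4))
```

View pics/w5.png

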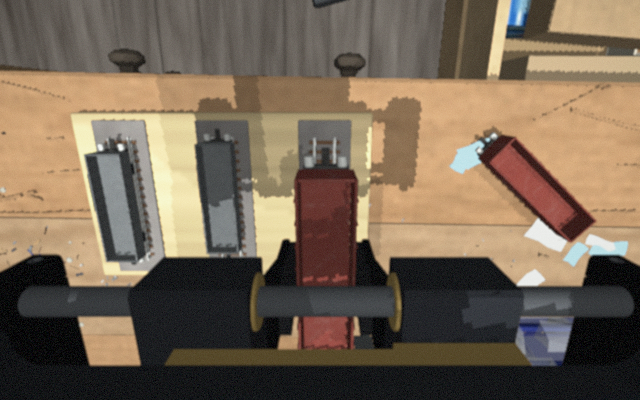

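The wrist view shows the wagon over the free siding, whose rail end is at (324,150), with the grey wagons at (115,205) and (220,195). I rectify the views to get precise track coordinates.

```bash
cat > rect.py <<'E'
from h import *
C=np.array([.4705,-.3107]);A=np.radians(-13.8);ux=np.array([np.cos(A),np.sin(A)]);uy=np.array([-np.sin(A),np.cos(A)])
def rect(im,c,z,s=.5):  # rows: yard x from +90 to -90; cols: yard y from +140 to -140
    X,Y=np.meshgrid(np.arange(140,-140,-s),np.arange(90,-90,-s))
    P=C+ (Y[...,None]*ux+X[...,None]*uy)/1000
    T=np.array(c['extrinsics']);q=(np.dstack([P,np.full(X.shape,z)])-T[:3,3])@T[:3,:3];f=K(c)
    return cv2.remap(im,(c['cx']-f*q[...,0]/q[...,2]).astype(np.float32),(c['cy']+f*q[...,1]/q[...,2]).astype(np.float32),cv2.INTER_CUBIC)
E
python3 - <<'E'
from rect import *
c1=dict(vertical_fov=61.44,cx=325.359,cy=201.952,extrinsics=[[0.249,0.926,0.283,0.546],[-0.968,0.238,0.075,-0.251],[0.002,-0.292,0.956,0.386],[0,0,0,1]])
# orthonormalise
E=np.array(c1['extrinsics'],float);U,_,V=np.linalg.svd(E[:3,:3]);E[:3,:3]=U@V;c1['extrinsics']=E
c5=manip.calibration('wrist');ct=manip.calibration('top')
out=[]
for f,c in(('w1',c1),('w5',c5),('top0',ct)):
    r=rect(cv2.imread(f'pics/{f}.png'),c,.012)[:, :] ; cv2.imwrite(f'pics/r_{f}.npy.png',r)
    for v in range(0,360,20): cv2.line(r,(0,v),(3,v),(0,0,255),1)
    for k in range(0,560,20): cv2.line(r,(k,0),(k,3),(0,0,255),1)
    out.append(cv2.resize(r[:,:340],None,fx=.78*1.3,fy=.78*1.3))
a=np.hstack(out[:2]);print(a.shape);cv2.imwrite('pics/r1.png',a)
E
```

```text
(365, 690, 3)
```

View pics/r1.png

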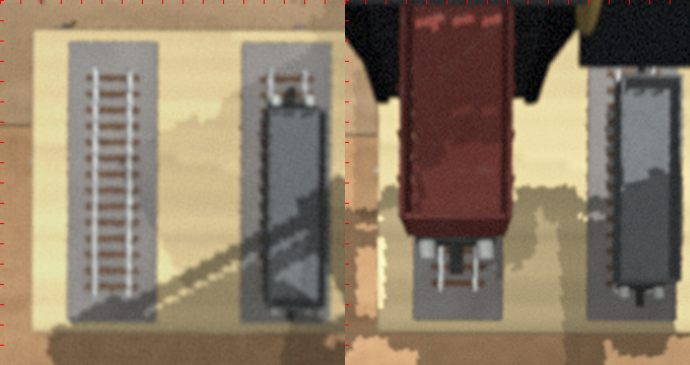

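Track centre is near yard (0.5, 84.3) mm in my frame. Lower to just above the rails, then refine visually there.

Request:
move_arm(series=[[0, 0, 0, -0.05, -0.02, 0.3, 1], [0, 0, 0, -0.05, -0.02, 0.5, 1], [0, 0, 0, 0, 0, 0.6, 1], [0, 0, 0, 0, 0, 0.5, 1], [0, 0, 0, 0, 0, 0.3, 1], [0, 0, 0, 0, 0, 0.2, 1], [0, 0, 0, 0, 0, 0, 1], [0, 0, 0, 0, 0, 0, 1]])

```text
t: 9.5
tcp_pos: [0.4922, -0.2288, 0.0627]
eef_rot: [0.382, 3.118, 0.0]
force: [-0.2, 0.6, -0.8]
gripper_width: 0.0275
gripper_force: 29.9
```

Run:
```python
from rect import *
s=manip.sense();M,y=tool(s);print(s['t'],s['tcp_pos'],y,s['gripper_width'],M[:,2])
d=s['tcp_pos'][:2]-C;print('tcp yard',d@ux*1000,d@uy*1000)
c=manip.calibration('wrist');im=snap('wrist','w6.png')
cv2.imwrite('pics/w6c.png',cv2.resize(cv2.imread('pics/w6.png')[60:260,225:425],None,fx=3,fy=3,interpolation=cv2.INTER_CUBIC))
```

```text
9.5 [ 0.49217769 -0.22883101  0.06268215] 166.04820110885777 0.027538977323124637 [ 2.23148524e-04  8.73619676e-05 -9.99999971e-01]
tcp yard 1.5234549449395072 84.67663265189768
```

View pics/w6c.png

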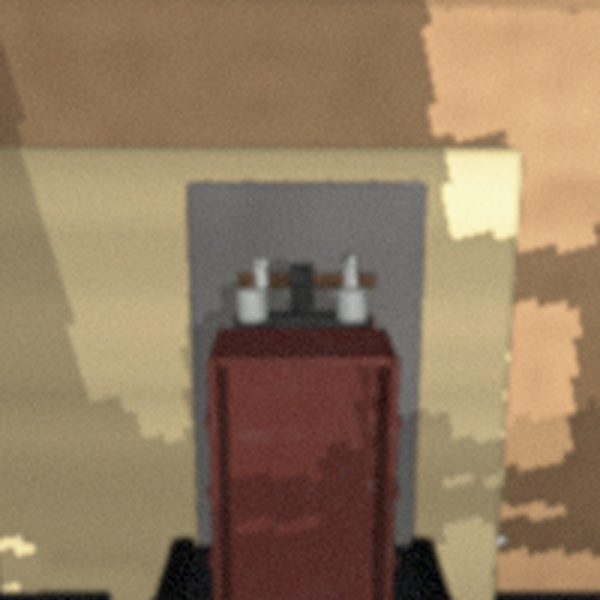

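Run:
```python
from rect import *
s=manip.sense();M,y=tool(s);c=manip.calibration('wrist');t=np.array(s['tcp_pos'])
f=t[2]-.0305
for n,u,v,z in[('railL',261,262,.017),('railR',351,258,.017),('ballL',189,185,.012),('ballR',426,184,.012),('boardcorner',521,152,.012),('boardTopL',20,150,.012),('bufL',252,300,f+.015),('bufR',353,300,f+.015),('coup',302,270,f+.012),('rimL',212,359,f+.034),('rimR',394,357,f+.034),('ball540L',198,540,.012),('ball540R',414,540,.012)]:
    p=onz(c,225+(u+.5)/3-.5,60+(v+.5)/3-.5,z); d=p[:2]-C
    print(n,'tool',np.round((M.T@(p-t))[:2]*1000,1),'yard',np.round([d@ux*1000,d@uy*1000],1))
```

```text
railL tool [55.7 -8.5] yard [-53.6  76.2]
railR tool [56.4  8.1] yard [-54.3  92.8]
ballL tool [ 69.2 -21.9] yard [-67.2  62.9]
ballR tool [69.4 22. ] yard [-67.2 106.8]
boardcorner tool [75.  39.2] yard [-72.8 124. ]
boardTopL tool [ 75.5 -52.6] yard [-73.5  32.2]
bufL tool [54.  -8.7] yard [-52.  76.]
bufR tool [54.  7.] yard [-51.9  91.7]
coup tool [58.3 -0.9] yard [-56.2  83.8]
rimL tool [ 49.1 -13.5] yard [-47.1  71.3]
rimR tool [49.4 11.9] yard [-47.3  96.6]
ball540L tool [ -2.  -22.5] yard [ 4.1 62.1]
ball540R tool [-2.1 22. ] yard [  4.2 106.6]
```

Run:
```python
from rect import *
s=manip.sense();M,y=tool(s);c=manip.calibration('wrist');t=np.array(s['tcp_pos']);f=t[2]-.0305
for n,v,z in[('bodylow',330,f+.012),('rim',357,f+.034),('coup',264,f+.010),('bufEnd',288,f+.015)]:
    p=onz(c,225+(302.5)/3-.5,60+(v+.5)/3-.5,z);print(n,np.round((M.T@(p-t))*1000,1))
G=np.eye(4);G[:3,:3]=M;G[:3,3]=t;X=np.linalg.inv(G)@np.array(c['extrinsics'])
G=np.eye(4);G[:3,:3]=R.from_rotvec([-.694,-3.064,.002]).as_matrix();G[:3,3]=[.5341,.0844,.2003]
c2=dict(c);c2['extrinsics']=G@X
im=cv2.imread('pics/w2.png').astype(int);g=[ (im[v,336:348,2]-im[v,336:348,1]).mean().round() for v in range(130,262)]
print([(130+i,int(x)) for i,x in enumerate(g)][::1])
w=np.array([.5508,.0947,0]);Mx=np.array([-.9026,.4305,0])
for v,z in[(137,.010),(146,.012),(150,.034),(252,.034)]:
    p=onz(c2,341,v,z);print(v,z,'along rel to grasp TCP',(p-w)@Mx*1000)
```

```text
bodylow [48.7 -0.9 18.4]
rim [49.4 -0.9 -3.6]
coup [58.9 -0.9 20.4]
bufEnd [55.9 -0.9 15.4]
[(130, 40), (131, 39), (132, 38), (133, 36), (134, 31), (135, 26), (136, 24), (137, 23), (138, 19), (139, 14), (140, 13), (141, 12), (142, 8), (143, 2), (144, 4), (145, 13), (146, 26), (147, 40), (148, 55), (149, 63), (150, 70), (151, 73), (152, 76), (153, 75), (154, 72), (155, 65), (156, 54), (157, 47), (158, 45), (159, 44), (160, 45), (161, 44), (162, 45), (163, 48), (164, 58), (165, 70), (166, 69), (167, 60), (168, 48), (169, 44), (170, 44), (171, 46), (172, 44), (173, 44), (174, 53), (175, 64), (176, 71), (177, 74), (178, 74), (179, 74), (180, 74), (181, 74), (182, 71), (183, 69), (184, 67), (185, 66), (186, 67), (187, 66), (188, 67), (189, 66), (190, 65), (191, 64), (192, 65), (193, 65), (194, 65), (195, 66), (196, 66), (197, 65), (198, 65), (199, 66), (200, 66), (201, 65), (202, 66), (203, 63), (204, 61), (205, 63), (206, 65), (207, 66), (208, 66), (209, 66), (210, 66), (211, 66), (212, 67), (213, 66), (214, 66), (215, 65), (216, 65), (217, 65), (218, 65), (219, 63), (220, 64), (221, 64), (222, 64), (223, 62), (224, 62), (225, 60), (226, 59), (227, 59), (228, 61), (229, 62), (230, 63), (231, 62), (232, 61), (233, 62), (234, 62), (235, 63), (236, 63), (237, 62), (238, 63), (239, 64), (240, 62), (241, 56), (242, 53), (243, 51), (244, 46), (245, 35), (246, 28), (247, 26), (248, 29), (249, 27), (250, 28), (251, 29), (252, 34), (253, 37), (254, 34), (255, 30), (256, 29), (257, 29), (258, 30), (259, 29), (260, 29), (261, 29)]
137 0.01 along rel to grasp TCP 56.141453838116476
146 0.012 along rel to grasp TCP 47.7142609466616
150 0.034 along rel to grasp TCP 47.0539481541378
252 0.034 along rel to grasp TCP -54.78938699455789
```

```bash
python3 -c "
import cv2;a=cv2.imread('pics/w2.png')[125:265,290:390];cv2.imwrite('pics/w2c.png',cv2.resize(a,None,fx=4,fy=4,interpolation=cv2.INTER_CUBIC))"
```

```text
(no output)
```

View pics/w2c.png

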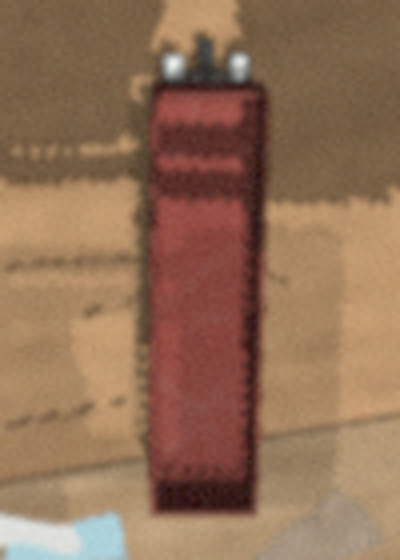

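The crop shows the wagon's rims at full-image rows 146 and 253, so its centre sits about 3.8 mm toward −x of the TCP. Correction: tool x +4 mm, y +0.8 mm, and lower close to the rails.

Request:
move_arm(series=[[0, 0, 0, 0.05, 0.01, 0, 1], [0, 0, 0, 0.05, 0.01, 0.1, 1], [0, 0, 0, 0, 0, 0.1, 1], [0, 0, 0, 0, 0, 0.1, 1], [0, 0, 0, 0, 0, 0, 1], [0, 0, 0, 0, 0, 0, 1]])

```text
t: 10.05
tcp_pos: [0.4879, -0.2271, 0.0502]
eef_rot: [-0.382, -3.118, -0.0]
force: [0.5, -0.3, -0.4]
gripper_width: 0.0274
gripper_force: 29.9
```

Run:
```python
from rect import *
s=manip.sense();M,y=tool(s);print(s['t'],s['tcp_pos'],y,s['gripper_width'],s['force'])
d=s['tcp_pos'][:2]-C;print('tcp yard',d@ux*1000,d@uy*1000)
im=snap('wrist','w7.png')
cv2.imwrite('pics/w7c.png',cv2.resize(cv2.imread('pics/w7.png')[80:200,265:385],None,fx=5,fy=5,interpolation=cv2.INTER_CUBIC))
```

```text
10.05 [ 0.48790785 -0.22707705  0.05021561] 166.04039208459236 0.027410221528558338 [ 0.52813731 -0.33591935 -0.44164736]
tcp yard -3.0415066539916844 85.36146458535183
```

View pics/w7c.png

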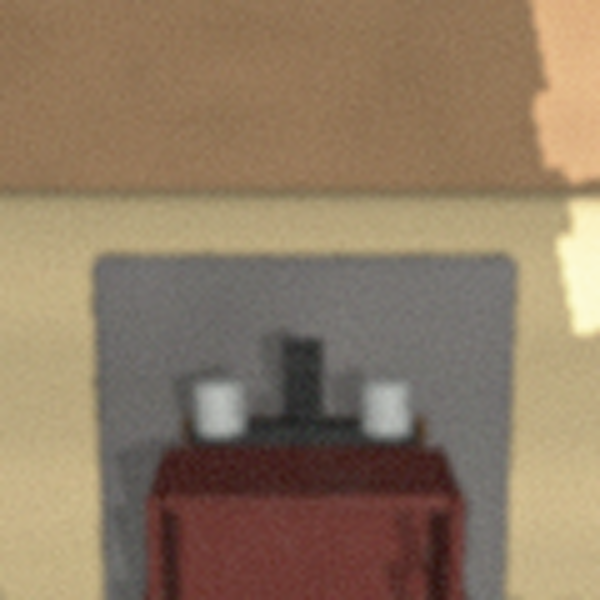

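The ballast centre is at col 306, buffers and coupling at 302.5, about 0.1 mm per crop pixel: offset roughly 0.4 mm. A small nudge, then seat the wagon.

Request:
move_arm(series=[[0, 0, 0, 0, 0.01, 0.03, 1], [0, 0, 0, 0, 0, 0.02, 1], [0, 0, 0, 0, 0, 0.01, 1], [0, 0, 0, 0, 0, 0.01, 1], [0, 0, 0, 0, 0, 0, 1], [0, 0, 0, 0, 0, 0, 1]])

```text
t: 10.6
tcp_pos: [0.4883, -0.2268, 0.0478]
eef_rot: [0.382, 3.118, -0.0]
force: [-0.3, -1.2, -1.3]
gripper_width: 0.0277
gripper_force: 29.9
```

Request:
move_arm(series=[[0, 0, 0, 0, 0, 0.01, 1], [0, 0, 0, 0, 0, 0.01, 1], [0, 0, 0, 0, 0, 0, 1], [0, 0, 0, 0, 0, 0, 1]])

```text
t: 10.93
tcp_pos: [0.4884, -0.2268, 0.0473]
eef_rot: [0.382, 3.118, -0.001]
force: [-1.5, 1.1, 3.3]
gripper_width: 0.0276
gripper_force: 29.9
```

Contact at 17 mm rail height (+3.3 N). Release partly.

Request:
move_arm(series=[[0, 0, 0, 0, 0, 0, 0.3], [0, 0, 0, 0, 0, 0, 0], [0, 0, 0, 0, 0, 0, -0.2], [0, 0, 0, 0, 0, 0, -0.2], [0, 0, 0, 0, 0, 0, -0.2], [0, 0, 0, 0, 0, 0, -0.2]])

```text
t: 11.43
tcp_pos: [0.4882, -0.2268, 0.0469]
eef_rot: [-0.382, -3.118, 0.0]
force: [-0.0, 0.3, -0.0]
gripper_width: 0.05
gripper_force: 0.0
```

Request:
move_arm(series=[[0, 0, 0, 0, 0, -0.1, -0.2], [0, 0, 0, 0, 0, -0.3, -0.2], [0, 0, 0, 0, 0, -0.6, -0.2], [0, 0, 0, 0, 0, -0.8, -0.2], [0, 0, 0, 0, 0, -0.8, -0.2], [0, 0, 0, 0, 0, -0.8, -0.2], [0, 0, 0, 0.4, 0, -0.8, -0.2], [0, 0, 0, 0.4, 0, -0.2, -0.2], [0, 0, 0, 0.4, 0, 0, -0.2], [0, 0, 0, 0, 0, 0, -0.2]])

```text
t: 12.27
tcp_pos: [0.4403, -0.2149, 0.2249]
eef_rot: [0.383, 3.118, -0.006]
force: [0.0, -0.4, -0.2]
gripper_width: 0.0522
gripper_force: 0.0
```

Run:
```python
from rect import *
s=manip.sense();M,y=tool(s);print(s['t'],s['tcp_pos'],s['gripper_width'])
c=manip.calibration('wrist');im=snap('wrist','w8.png')
for t,z in(('red_wagon_centre',.051),('red_wagon_centre',.034),('grey_a_centre',.043),('yard',.012)):
    for o in manip.outline_of(t,'wrist'):
        a=axis(c,o['mask'],z);d=a[0]/1000-C;print(t,z,round(o['conf'],2),np.round([d@ux*1000,d@uy*1000],1),a[1:])
r=rect(cv2.imread('pics/w8.png'),c,.017);cv2.imwrite('pics/r8.png',np.vstack([cv2.resize(r,(560,360))]))
```

```text
12.2667 [ 0.44026628 -0.21492067  0.22492728] 0.052158391775230316
red_wagon_centre 0.051 0.74 [-6.2 84.8] (array([ 28.7, 120.7]), np.float32(165.3))
red_wagon_centre 0.051 0.66 [-23.7 246.7] (array([119.2,  27.5]), np.float32(35.6))
red_wagon_centre 0.034 0.74 [ 0.7 84.7] (array([ 30.2, 127.3]), np.float32(165.3))
red_wagon_centre 0.034 0.66 [-17.8 255.4] (array([125.6,  28.9]), np.float32(35.6))
grey_a_centre 0.043 0.77 [-14.6   1.3] (array([ 31.1, 103. ]), np.float32(166.1))
yard 0.012 0.82 [-1.8 -0.5] (array([248.7, 149.8]), np.float32(76.0))
```

View pics/w8.png

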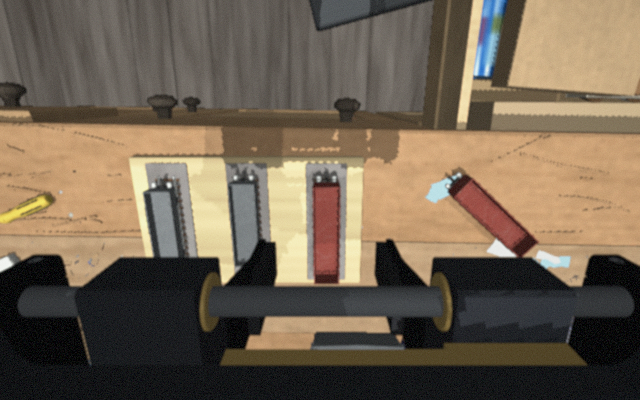

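The wagon stands on the free track at (326,230), in line with it, and the greys are undisturbed. Last numeric check on centring.

Run:
```python
from rect import *
c=manip.calibration('wrist');im=cv2.imread('pics/w8.png').astype(float)
# red end rows per column, ballast end rows, board end
rd=im[:,:,2]-im[:,:,1]
print('red col326', [(v,int(rd[v,326])) for v in list(range(170,190))+list(range(272,290))])
for u in(312,341): print('blue',u,[(v,int(im[v,u,0])) for v in range(154,170)],[(v,int(im[v,u,0])) for v in range(268,288)])
for v in(195,215,235): print(v,[(u,int(rd[v,u])) for u in range(304,350)])
def Y(u,v,z): d=onz(c,u,v,z)[:2]-C;return np.round([d@ux*1000,d@uy*1000],1)
for v in(178,181,184): print(v,'low.029',Y(326,v,.029),'rim',Y(326,v,.051))
for v in(278,281,284): print(v,'rim',Y(326,v,.051),'board',Y(326,v,.012))
for v in(156,158,160,162,164): print(v,'board',Y(326,v,.012))
```

```text
red col326 [(170, 1), (171, 3), (172, 2), (173, -1), (174, 2), (175, -1), (176, 0), (177, 1), (178, 1), (179, -4), (180, -2), (181, 2), (182, 16), (183, 21), (184, 33), (185, 30), (186, 37), (187, 50), (188, 65), (189, 72), (272, 65), (273, 64), (274, 47), (275, 39), (276, 32), (277, 29), (278, 31), (279, 34), (280, 31), (281, 30), (282, 31), (283, 31), (284, 31), (285, 25), (286, 14), (287, 7), (288, 3), (289, -6)]
blue 312 [(154, 82), (155, 78), (156, 77), (157, 90), (158, 106), (159, 111), (160, 129), (161, 151), (162, 153), (163, 145), (164, 150), (165, 158), (166, 160), (167, 158), (168, 157), (169, 151)] [(268, 136), (269, 138), (270, 131), (271, 146), (272, 148), (273, 152), (274, 151), (275, 153), (276, 157), (277, 168), (278, 166), (279, 167), (280, 166), (281, 170), (282, 151), (283, 134), (284, 124), (285, 107), (286, 77), (287, 45)]
blue 341 [(154, 78), (155, 79), (156, 78), (157, 88), (158, 107), (159, 107), (160, 114), (161, 116), (162, 110), (163, 110), (164, 115), (165, 121), (166, 120), (167, 130), (168, 146), (169, 162)] [(268, 166), (269, 163), (270, 169), (271, 16
[... 1360 characters left out ...]
19, 71), (320, 69), (321, 71), (322, 70), (323, 70), (324, 71), (325, 68), (326, 69), (327, 68), (328, 66), (329, 66), (330, 69), (331, 69), (332, 71), (333, 71), (334, 71), (335, 71), (336, 64), (337, 48), (338, 37), (339, 37), (340, 16), (341, 6), (342, 3), (343, 4), (344, 5), (345, 12), (346, 19), (347, 21), (348, 15), (349, 16)]
178 low.029 [-54.2  85.9] rim [-59.3  85.8]
181 low.029 [-51.1  85.8] rim [-56.4  85.8]
184 low.029 [-47.9  85.8] rim [-53.4  85.8]
278 rim [47.6 85.5] board [69.9 85.5]
281 rim [51.1 85.5] board [73.9 85.5]
284 rim [54.6 85.5] board [77.9 85.5]
156 board [-73.9  85.9]
158 board [-71.8  85.9]
160 board [-69.7  85.9]
162 board [-67.6  85.9]
164 board [-65.4  85.9]
```

```bash
python3 -c "
import cv2;a=cv2.imread('pics/w8.png')[150:290,295:375];cv2.imwrite('pics/w8c.png',cv2.resize(a,None,fx=4,fy=4,interpolation=cv2.INTER_CUBIC))"
python3 -c "
from plant import manip
print(manip.job_done())"
```

```text
the job is handed in; nothing more can be done
None
```

The red wagon farthest to the robot's left is parked upright on the free siding, in line with the track and centred along it to within about 1–2 mm by the wrist camera. The two grey wagons were left untouched, and the job was handed in at about 12 s of the 37 s allowed, with no verdict shown.

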